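# Close up the salvage chest

## Robot

A 7-joint arm with a two-finger parallel gripper is mounted at the origin on the work surface. World frame = base frame: x ahead of the robot, y to its left, z up, the work surface at z = 0. Lengths are in m, angles in rad, forces in N, time in s.
With the tool pointing down it reaches from about 0.4 to 0.875 m from the base axis. Payload 19.3 kg.
Tool frame: the origin (TCP) lies on the centre line of the jaws, within the pads' length; the fingertips stand 14 mm ahead of it and the grasp point (between the pads) lies 5 mm behind it; z points along the fingers, y is the line along which they close (so a half turn about z gives the same grasp; the last joint's range is limited). The gripper opens to 85 mm and grips with 20 to 120 N. Pads are 22 mm wide; open, the fingers measure 114 mm over their backs; the gripper's body (76 mm by 85 mm) begins 54 mm behind the grasp point. The pads swing forward as they close: fully open they stand 13 mm farther back than shut.
Start: joints at [1.034, 0.521, -0.036, 1.599, 0.021, 1.021, -0.113], TCP at [0.281, -0.558, 0.245] pointing down, gripper open.
Joint ranges: [-2.91, 2.91], [-0.3, 2.13], [-1.5, 1.42], [0.17, 2.43], [-1.26, 4.41], [0.16, 1.93], [-2.52, 2.52]. Speed limits (rad/s): [1.89, 1.89, 2.39, 2.39, 3.01, 3.01, 3.01].

## Interface

Orientations are given as [roll, pitch, yaw] about the fixed x, y, z axes, in that order (R = Rz(yaw) Ry(pitch) Rx(roll)).
In Python, from workcell import bot, grab_frame, regions_of gives the robot as it stands. The module is installed in compiled form; this text tells all that it offers.
- The arm moves only by the tool play_rows, never from a script. Its argument "plan" is a list of rows, each a list of 3 entries, a list of its own where there are three numbers: the shift along the tool's x, y, z in units of 2.5 cm (1.0 is 2.5 cm), then the turn, a rotation vector about the tool's x, y, z in units of 0.15 rad (1.0 is 0.15 rad), then the closure, from -1 (fully open) to 1 (shut). In form: [[[tx, ty, tz], [rx, ry, rz], jaw], ...]. A call has 1 to 20 rows; each row shifts and turns the commanded pose from where the row before left it, along the tool's axes as they then stand; what a row does not reach is not made up. A row lasts 1/8 s, in which the tool goes at most 62.5 mm and 10.7 degrees, less where a joint would pass 70% of its speed; a pose out of reach is approached as far as the arm can. A call with a number of a shift or a turn outside -1 to 1 is refused whole. A call with a gripper value outside its range is refused whole. The fingers move at their own pace and stop on an object; "newtons" is the grip in N (left out, the last holds). Time passes only in rows, so rows that do not move let the fingers close. It gives the time, the measured TCP pose, the force, the opening and the grip force at its end, in the units of the state.
- bot.observe(): the state, without advancing time (a new reading comes with each control period).
- grab_frame(name): name is "side" or "top"; returns a dict with "pixels" (420x560x3 uint8, red, green, blue), "depth" (420x560 float32, m along the optical axis (not along the pixel's ray), 0 where there is no reading), "camera_matrix" (3x3 intrinsics, pixels), "distortion" ([k1, k2, p1, p2, k3] as OpenCV has them; the pictures are not rectified), "R" (3x3) and "t" (3): a world point X has camera coordinates R X + t. Camera axes: x right, y down, z forward; pixel columns grow to the right and rows downward; lengths in m; the calibration is good to about 2 mm. A picture is of the moment at which its call begins.
- bot.job_done(): hands the job in; it is judged then, once.
Trained networks look in the newest picture that a camera, given by its name, has taken for a name from the list of things; names that differ only in an ending like _2 or _b are one class to them, and where a whole thing is asked for, a point or a joint stands for the part that bears it (a point fixed in the world has none). Each returns a list of dicts, best first, with "p" (0 to 1); they miss things now and then, are a little off and sometimes report something else, mostly with a low value. They report only what shows in the picture. A call takes as long as a camera call.
- regions_of(thing, camera): "mask" (420x560 bool, what is visible of it) and "box" ([left, top, right, bottom] in pixels, round what is visible of it).
The state is a dict: "clock": time; "qpos": joint angles; "qd": joint speeds; "joint_efforts": joint torques, N m; "position": TCP position; "tool_rot": TCP orientation; "force": force on the tool from outside, world axes, zero at the start; "moment": the same for the moment, N m; "grip_width": finger opening in m; "finger_force": force on a finger pad.
Only numpy, scipy, OpenCV 4.12 (cv2) and the standard library are available. Lean on these libraries where they do the work, as an engineer would, in place of code of your own. Each camera call takes 0.05 s, during which the arm holds its last target. There are 200 camera calls.

## Task

Close up the little grey parts chest on the bench: push both of its open drawers fully home with your fingertips, in either order, and only then swing its lid all the way down, gently and without letting it slam. Light pushes are enough: grip and lift nothing, do not shove the chest along the bench, leave the tools and salvaged parts around it where they are, and finish clear of everything.

Things in the scene. Friction and masses are not known exactly. Their poses are not given: they have to be found in the camera images.
- chest: Low grey steel chest, 150 (x) x 300 (y) x 74 mm high without its lid, about 5 kg, standing loose on the bench. Origin: centre of its underside. Its x axis runs from the front (drawer side, -x, towards the robot) to the back, y left, z up. Two drawers side by side in front; above them the whole top is an open tray of parts, closed by the lid.
- wide_drawer (a joint): How far the wide drawer is out, m: 0 = fully home, range 0 to 0.09; it slides along the chest's -x, with about 2 N of friction, and stays where it is left. Plain front 176 mm wide, centred 60 mm to the right (-y) of the chest's middle, from 8 to 42 mm above the bench.
- wide_drawer_pull (a point): Middle of the outer face of the wide drawer's aluminium pull, a bar 60 mm wide (y), 12 mm high and standing 12 mm proud of the drawer front; this point is 33 mm above the bench, and 18 mm in front of the chest's body when the drawer is home. Moves with the drawer.
- narrow_drawer (a joint): How far the narrow drawer is out, m: 0 = fully home, range 0 to 0.09; as the wide one, but its front is 116 mm wide and centred 90 mm to the left (+y) of the chest's middle.
- narrow_drawer_pull (a point): Middle of the outer face of the narrow drawer's pull, which is like the other one.
- lid (a joint): Opening angle of the lid, rad: 0 = shut, flat on the chest, range 0 to 1.7, 1.57 = upright. A plain grey steel plate 152 x 300 x 5 mm, 0.3 kg, hinged along the chest's back top edge. The hinge is stiff (0.5 N m): the lid stays at any angle, and a push of about 2 to 6 N square to it near its free edge moves it.
- lid_hinge (a point): On the hinge line, mid-width, at the lid's outer (upper when shut) face: 5 mm off the hinge axis, which runs along the chest's y, 75 mm behind the chest's middle and 74 mm above the bench.
- lid_edge (a point): Middle of the lid's free edge on its outer face, 152 mm from lid_hinge along the lid. The outer face looks up when shut, and up and backwards when the lid stands open.
- capacitor: Black round capacitor, 28 mm in diameter, 34 mm high, standing loose on the bench in front of the chest, 185 to 205 mm ahead of the chest's middle and roughly on its centreline. Origin at the centre of its underside. To be left alone.
- board: Loose green circuit board, 85 x 55 x 20 mm, lying to the left of the chest. Origin at the centre of its underside. To be left alone.
- mouse: Loose white computer mouse, 100 x 55 x 31 mm, lying to the right of the chest. Origin at the centre of its underside. To be left alone.
- screwdriver: Loose green screwdriver lying on the bench nearer the robot than the chest, to its left. To be left alone.
- pliers: Loose pliers with red handles, about 160 mm long, lying on the bench nearer the robot than the chest, to its right. To be left alone.
- cleaner: Loose white plastic bottle, 54 mm in diameter, 140 mm high, standing on the left part of the bench. To be left alone.

How it is judged:
On the way, in this order (a step that is already met when the one before it is completed fails the run):
1. both drawers are pushed fully home while the lid still stands open (value of joint each of wide_drawer, narrow_drawer below 0.004 m and value of joint lid above 0.6 rad), for 0.2 s.
2. the lid is swung down shut (value of joint lid below 0.03 rad), for 0.2 s.
At the end, for the whole second after the job is handed in: Both drawers are within 4 mm of home, the lid is within 0.03 rad of shut, the chest is at rest within 20 mm of where it stood, and each loose part and tool around it is within 25 mm of where it was (value of joint each of wide_drawer, narrow_drawer below 0.004 m and value of joint lid below 0.03 rad and distance of chest from where it was at the start of the episode below 0.02 m and linear speed of chest below 0.01 m/s and distance of each of board, mouse, capacitor, screwdriver, pliers, cleaner from where it was at the start of the episode below 0.025 m); the robot touches nothing.
It fails at once if the lid slams (over 2.5 rad/s in the last 0.3 rad) (value of joint lid below 0.3 rad and velocity of joint lid below -2.5 rad/s).
It fails at once if the chest is lifted or tipped up (height (world z) of chest above 0.012 m or angle between chest's own z axis and vertical above 0.08 rad).
It fails at once if the chest is shoved more than 20 mm (distance of chest from where it was at the start of the episode above 0.02 m).
It fails at once if a drawer or the lid is gripped, or pressed with over 60 N (contact force between the fingers and wide_drawer above 60 N or contact force between the fingers and narrow_drawer above 60 N or contact force between the fingers and lid above 60 N).
It fails at once if a loose part or tool around the chest is moved more than 25 mm or lifted (distance of any of board, mouse, capacitor, screwdriver, pliers, cleaner from where it was at the start of the episode above 0.025 m or height (world z) of any of board, mouse, capacitor, screwdriver, pliers, cleaner above 0.03 m).
It also fails if it takes over 58 s, if anything falls off the work surface, if the arm or the gripper's body presses on something with over 40 N, if the wrist force passes 120 N, or if a joint passes its speed limit or range.

## Working session

There is one attempt and no reset: what is moved stays moved. The work goes in short steps, Python scripts to look and compute and a tool call to move; the robot and the scene stay as the last step left them, time stands still between calls to the robot, and variables do not carry over. Pictures are saved under pics/ and viewed, at most 10 in all, crops included, and the job is handed in when it is done.

Besides the shell and the picture viewer there is one more tool, called after ">>>" as name(argument=value, ...) on one line, values as JSON. play_rows: Moves the arm, as the interface text tells. Its arguments: {"type":"object","properties":{"plan":{"type":"array"},"newtons":{"type":"number"}},"required":["plan"]}

```bash
mkdir -p pics
cat > h.py <<'E'
import numpy as np, cv2
from workcell import bot, grab_frame, regions_of
def cloud(f):
    d=f["depth"]; K=f["camera_matrix"]; h,w=d.shape
    u,v=np.meshgrid(np.arange(w),np.arange(h))
    n=cv2.undistortPoints(np.stack([u,v],-1).reshape(-1,1,2).astype(np.float64),K,np.array(f["distortion"])).reshape(h,w,2)
    c=np.dstack([n[...,0]*d,n[...,1]*d,d])
    P=(c-np.array(f["t"]))@np.array(f["R"])
    P[d<=0]=np.nan
    return P
E
python3 - <<'E'
from h import *
np.set_printoptions(precision=3,suppress=True)
print(bot.observe())
for c in ["top","side"]:
    f=grab_frame(c); P=cloud(f); np.save(f"pics/{c}.npy",P)
    cv2.imwrite(f"pics/{c}1.png",f["pixels"][...,::-1])
    print(c,"cam at",-np.array(f["R"]).T@np.array(f["t"]))
    for t in ["chest","wide_drawer","narrow_drawer","wide_drawer_pull","narrow_drawer_pull","lid","capacitor","board","mouse","screwdriver","pliers","cleaner"]:
        for r in regions_of(t,c)[:1]:
            q=P[r["mask"]]; q=q[~np.isnan(q[:,0])]
            if len(q): print(t,round(r["p"],2),r["box"],np.percentile(q,[2,50,98],axis=0).tolist() if 0 else np.round(np.percentile(q,[2,50,98],axis=0),3).tolist())
E
```

```text
{'clock': 0.0, 'qpos': array([ 1.034,  0.522, -0.036,  1.6  ,  0.021,  1.021, -0.113]), 'qd': array([-0.002, -0.001, -0.   ,  0.   ,  0.001,  0.001, -0.001]), 'joint_efforts': array([ -0.003, -92.714,   1.978, -36.994,   0.018,   0.008,  -0.   ]), 'position': array([ 0.281, -0.558,  0.245]), 'tool_rot': array([-3.14 ,  0.   ,  0.467]), 'force': array([-0.151, -0.133,  0.006]), 'moment': array([ 0.011, -0.036,  0.008]), 'finger_force': 0.0, 'grip_width': 0.08577105139104281}
top cam at [0.31  0.11  1.253]
chest 0.96 [263.0, 129.6, 376.1, 218.1] [[0.523, -0.15, 0.01], [0.627, -0.006, 0.047], [0.732, 0.143, 0.218]]
wide_drawer 0.62 [316.6, 186.9, 374.2, 213.0] [[0.524, -0.154, 0.01], [0.558, -0.075, 0.017], [0.59, 0.003, 0.045]]
narrow_drawer 0.87 [271.7, 200.2, 316.7, 216.1] [[0.509, 0.023, 0.01], [0.538, 0.073, 0.021], [0.564, 0.124, 0.045]]
wide_drawer_pull 0.82 [316.6, 183.4, 375.0, 213.4] [[0.524, -0.155, 0.002], [0.559, -0.077, 0.017], [0.593, 0.006, 0.046]]
narrow_drawer_pull 0.75 [273.7, 197.6, 315.5, 220.4] [[0.511, 0.024, 0.01], [0.538, 0.073, 0.019], [0.564, 0.124, 0.045]]
li
[... 1489 characters left out ...]
1], [0.614, 0.006, 0.044]]
capacitor 0.6 [272.6, 256.0, 292.5, 274.2] [[0.43, -0.017, 0.003], [0.437, -0.009, 0.026], [0.452, 0.008, 0.037]]
board 0.61 [262.2, 194.5, 285.5, 217.8] [[0.556, 0.179, 0.005], [0.587, 0.215, 0.007], [0.632, 0.25, 0.02]]
mouse 0.76 [408.5, 253.6, 454.6, 284.7] [[0.637, -0.254, 0.006], [0.678, -0.226, 0.024], [0.726, -0.189, 0.033]]
screwdriver 0.86 [158.0, 214.7, 209.3, 247.2] [[0.324, 0.178, 0.006], [0.344, 0.218, 0.021], [0.364, 0.36, 0.027]]
pliers 0.8 [306.2, 332.2, 365.7, 416.5] [[0.313, -0.336, 0.002], [0.334, -0.268, 0.012], [0.384, -0.192, 0.014]]
cleaner 0.58 [206.2, 136.2, 225.2, 181.9] [[0.551, 0.466, 0.006], [0.569, 0.478, 0.067], [0.599, 0.503, 0.14]]
```

Run:
```python
import numpy as np,cv2
a=cv2.imread("pics/top1.png")[110:290,200:440]; b=cv2.imread("pics/side1.png")[110:300,200:470]
a=cv2.resize(a,(720,540)); b=cv2.resize(b,(770,542),interpolation=cv2.INTER_CUBIC)
cv2.imwrite("pics/a.png",a); cv2.imwrite("pics/b.png",b)
T=np.load("pics/top.npy");S=np.load("pics/side.npy")
for n,P in(("top",T),("side",S)):
    q=P.reshape(-1,3); q=q[~np.isnan(q[:,0])]
    # lid: fit plane x = a+b*y+c*z over z>0.1 region
    m=(q[:,0]>.6)&(q[:,0]<.8)&(abs(q[:,1])<.18)&(q[:,2]>.1)
    L=q[m]; print(n,"lid",len(L),np.round([L.min(0),L.max(0)],3).tolist())
    A=np.c_[np.ones(len(L)),L[:,1],L[:,2]]; s=np.linalg.lstsq(A,L[:,0],rcond=None)[0]; print(s.round(4))
    # front faces: drawer fronts by y bin, top-edge z 0.03..0.044 min x
    for y in np.arange(-.17,.16,.02):
        k=(abs(q[:,1]-y)<.01)&(q[:,0]>.48)&(q[:,0]<.66)
        z1=k&(q[:,2]>.028)&(q[:,2]<.05); z2=k&(q[:,2]>.062)&(q[:,2]<.085); z3=k&(q[:,2]>.012)&(q[:,2]<.024)
        g=lambda z: round(float(np.percentile(q[z,0],3)),4) if z.sum()>3 else None
        print(round(y,2),g(z3),g(z1),g(z2))
```

```text
top lid 264 [[0.647, -0.141, 0.104], [0.732, 0.159, 0.226]]
[ 0.7582 -0.1655 -0.3786]
-0.17 0.5499 0.5506 None
-0.15 0.5483 0.5483 0.5942
-0.13 0.5462 0.5455 0.5897
-0.11 0.5498 0.5296 0.587
-0.09 0.5495 0.5271 0.5842
-0.07 0.5468 0.5243 0.5796
-0.05 0.5311 0.5242 0.5762
-0.03 0.5291 0.5295 0.5729
-0.01 0.5263 0.525 0.5698
0.01 0.5228 0.5246 0.5663
0.03 0.5282 0.5291 0.5627
0.05 0.5362 0.5142 0.5599
0.07 0.533 0.5109 0.5559
0.09 0.5301 0.5068 0.5534
0.11 0.5147 0.5149 0.5497
0.13 0.5126 0.5169 0.547
0.15 None 0.5996 0.5838
side lid 4490 [[0.646, -0.145, 0.1], [0.734, 0.155, 0.221]]
[ 0.7438 -0.1641 -0.332 ]
-0.17 0.5457 0.5464 0.5915
-0.15 0.5441 0.5438 0.5896
-0.13 0.5402 0.5404 0.5854
-0.11 0.5375 0.526 0.5828
-0.09 0.5348 0.523 0.5802
-0.07 0.5318 0.5197 0.5777
-0.05 0.5287 0.5184 0.5737
-0.03 0.5246 0.5249 0.5708
-0.01 0.5213 0.5215 0.5667
0.01 0.5212 0.5212 0.5636
0.03 0.5243 0.515 0.5603
0.05 0.5221 0.5096 0.5566
0.07 0.5178 0.5071 0.5543
0.09 0.5149 0.5044 0.5499
0.11 0.5114 0.5117 0.5467
0.13 0.5111 0.5112 0.5451
0.15 None 0.6115 0.6018
```

View pics/a.png

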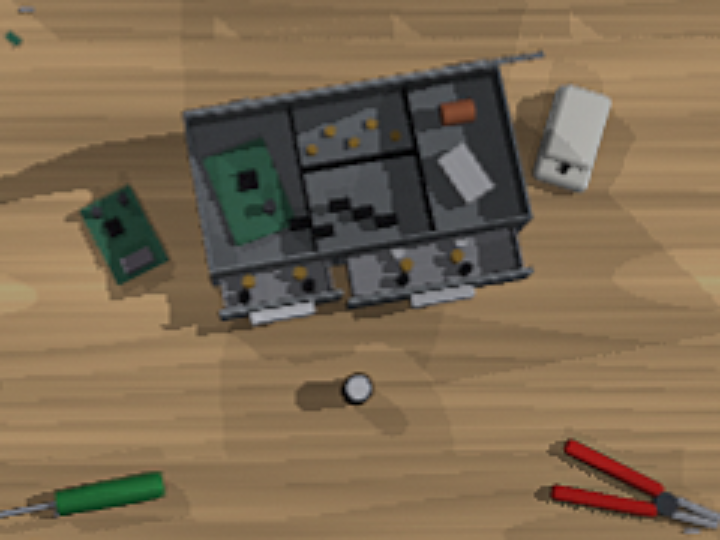

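View pics/b.png

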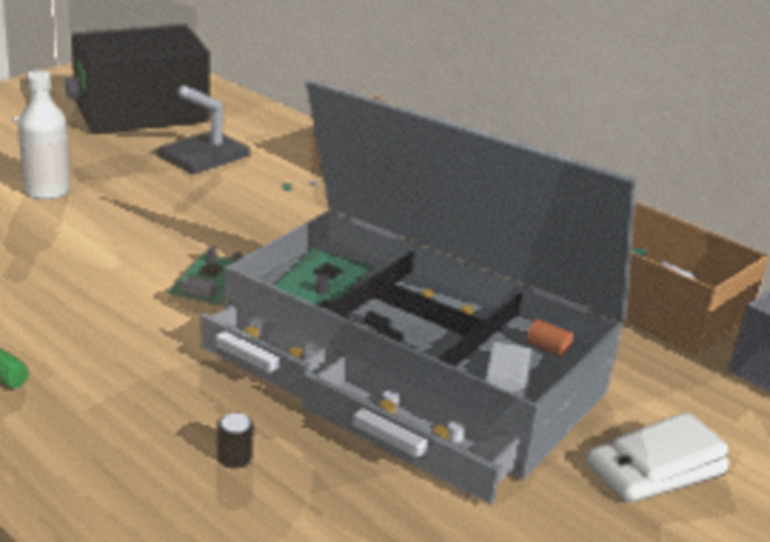

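Yaw is about 0.163 rad from the fits. Both views show the wide drawer out about 38 mm and the narrow one about 28 mm. The lid leans forward and is open about 1.25 rad. The capacitor sits in front at (0.44, 0.00). I'll align the tool with the chest, shut the fingers and go to a point in front of the wide pull.

>>> play_rows(plan=[[[0, 0, 0], [0, 0, 1], 1], [[0, 0, 0], [0, 0, 1], 1], [[0.6, -1, 0], [0, 0, 0], 1], [[0.6, -1, 0], [0, 0, 0], 1], [[0.6, -1, 0], [0, 0, 0], 1], [[0.6, -1, 0], [0, 0, 0], 1], [[0.6, -1, 0], [0, 0, 0], 1], [[0.6, -1, 0], [0, 0, 0], 1], [[0.6, -1, 0], [0, 0, 0], 1], [[0.6, -1, 0], [0, 0, 0], 1], [[0.6, -1, 0], [0, 0, 0], 1], [[0.6, -1, 0], [0, 0, 0], 1], [[0.6, -1, 0], [0, 0, 0], 1], [[0.6, -1, 0], [0, 0, 0], 1], [[0.6, -1, 0], [0, 0, 0], 1], [[0.6, -1, 0], [0, 0, 0], 1], [[0.6, -1, 0], [0, 0, 0], 1], [[0.6, -1, 0], [0, 0, 0], 1], [[0.6, -1, 0], [0, 0, 0], 1], [[0, 0, 0], [0, 0, 0], 1]])

```text
clock: 3.8
position: [0.4628, -0.0949, 0.2453]
tool_rot: [-3.141, -0.0, 0.17]
force: [-1.5, -0.8, 0.4]
grip_width: -0.0001
finger_force: 0.0
```

>>> play_rows(plan=[[[0.4, 0, 1], [0, 0, 0], 1], [[0, 0, 1], [0, 0, 0], 1], [[0, 0, 1], [0, 0, 0], 1], [[0, 0, 1], [0, 0, 0], 1], [[0, 0, 1], [0, 0, 0], 1], [[0, 0, 1], [0, 0, 0], 1], [[0, 0, 0.7], [0, 0, 0], 1], [[0, 0, 0.6], [0, 0, 0], 1], [[0, 0, 0.5], [0, 0, 0], 1], [[0, 0, 0], [0, 0, 0], 1], [[0, 0, 0], [0, 0, 0], 1]])

```text
clock: 5.18
position: [0.4722, -0.0951, 0.0507]
tool_rot: [3.141, -0.0, 0.167]
force: [0.3, -0.2, -0.1]
grip_width: -0.0001
finger_force: 0.0
```

Run:
```python
from h import *
f=grab_frame("side"); cv2.imwrite("pics/c.png",cv2.resize(f["pixels"][150:310,230:450,::-1],(770,560),interpolation=cv2.INTER_CUBIC))
P=cloud(f); 
q=P.reshape(-1,3);q=q[(abs(q[:,0]-.45)<.05)&(abs(q[:,1]+.09)<.03)&(q[:,2]>.006)]
print(len(q))
for z in np.arange(.01,.12,.01):
    k=q[abs(q[:,2]-z)<.005]
    if len(k):u=k@[.9867,.1623,0];v=k@[-.1623,.9867,0];print(z.round(3),len(k),u.min().round(3),u.max().round(3),v.min().round(3),v.max().round(3))
o=bot.observe();print(o["position"],o["force"])
```

```text
3942
0.04 18 0.438 0.453 -0.183 -0.165
0.05 52 0.438 0.458 -0.186 -0.159
0.06 60 0.438 0.457 -0.186 -0.159
0.07 55 0.438 0.455 -0.185 -0.158
0.08 52 0.436 0.445 -0.189 -0.14
0.09 144 0.436 0.461 -0.195 -0.135
0.1 86 0.432 0.464 -0.196 -0.133
0.11 100 0.432 0.455 -0.194 -0.133
[ 0.47231855 -0.09513917  0.05079297] [ 0.12097425 -1.16893676 -0.79781573]
```

View pics/c.png

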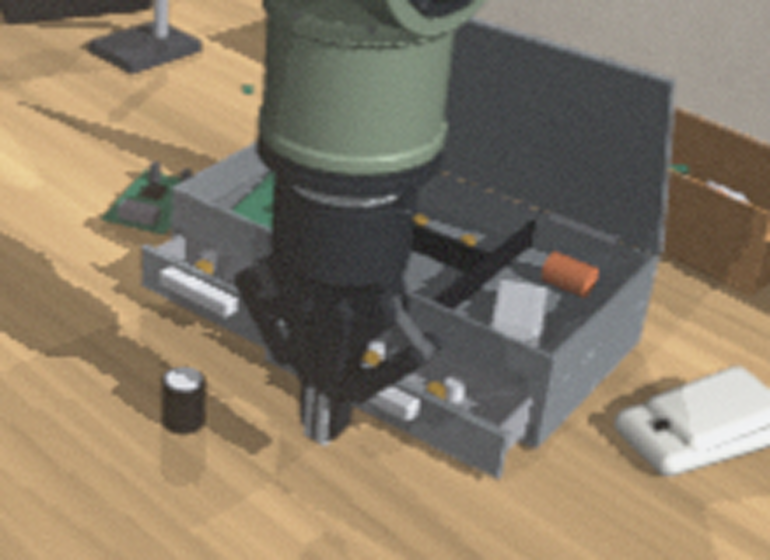

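The picture shows the shut fingers in front of the wide pull (fingertip at about pixel 320,435), clear of the capacitor (185,400). I'll lower 10 mm and push.

>>> play_rows(plan=[[[0, 0, 0.4], [0, 0, 0], 1], [[0.4, 0, 0], [0, 0, 0], 1], [[0.4, 0, 0], [0, 0, 0], 1], [[0.4, 0, 0], [0, 0, 0], 1], [[0.4, 0, 0], [0, 0, 0], 1], [[0.4, 0, 0], [0, 0, 0], 1], [[0.3, 0, 0], [0, 0, 0], 1], [[0.3, 0, 0], [0, 0, 0], 1], [[0.2, 0, 0], [0, 0, 0], 1], [[0.1, 0, 0], [0, 0, 0], 1], [[0, 0, 0], [0, 0, 0], 1], [[0, 0, 0], [0, 0, 0], 1]])

```text
clock: 6.72
position: [0.5436, -0.083, 0.0403]
tool_rot: [-3.142, -0.0, 0.167]
force: [0.0, 0.3, -0.1]
grip_width: -0.0003
finger_force: 0.0
```

>>> play_rows(plan=[[[0.1, 0, 0], [0, 0, 0], 1], [[0.1, 0, 0], [0, 0, 0], 1], [[0, 0, 0], [0, 0, 0], 1]])

```text
clock: 7.1
position: [0.5488, -0.0821, 0.0403]
tool_rot: [-3.142, -0.0, 0.167]
force: [0.3, 0.3, -0.5]
grip_width: 0.0001
finger_force: 0.0
```

>>> play_rows(plan=[[[0.08, 0, 0], [0, 0, 0], 1], [[0, 0, 0], [0, 0, 0], 1]])

```text
clock: 7.35
position: [0.5506, -0.0818, 0.0403]
tool_rot: [3.142, -0.0, 0.167]
force: [-0.4, -0.4, 1.1]
grip_width: 0.0
finger_force: 0.2
```

```bash
cat >> h.py <<'E'
def fronts():
    for c in("top","side"):
        q=cloud(grab_frame(c)).reshape(-1,3); q=q[~np.isnan(q[:,0])]
        u=q@[.9867,.1623,0]; v=q@[-.1623,.9867,0]; z=q[:,2]
        for n,a,b in(("wideR",-.245,-.205),("wide pull",-.185,-.135),("wideL",-.115,-.08),("narR",-.06,-.05),("nar pull",-.035,.015),("narL",.025,.04)):
            k=(v>a)&(v<b)&(u>.48)&(u<.6)
            g=lambda m: (np.percentile(u[m],4).round(4),m.sum()) if m.sum()>4 else None
            print(c,n,"drawer",g(k&(z>.012)&(z<.044)),"body",g(k&(z>.055)&(z<.078)))
E
python3 - <<'E'
from h import *
fronts()
print(bot.observe()["force"])
E
```

```text
top wideR drawer None body None
top wide pull drawer (np.float64(0.5213), np.int64(21)) body (np.float64(0.5235), np.int64(13))
top wideL drawer (np.float64(0.5541), np.int64(65)) body (np.float64(0.5613), np.int64(56))
top narR drawer (np.float64(0.5265), np.int64(46)) body (np.float64(0.5613), np.int64(32))
top nar pull drawer (np.float64(0.5151), np.int64(281)) body (np.float64(0.5611), np.int64(48))
top narL drawer (np.float64(0.5259), np.int64(66)) body (np.float64(0.5607), np.int64(14))
side wideR drawer (np.float64(0.5501), np.int64(234)) body (np.float64(0.5574), np.int64(199))
side wide pull drawer (np.float64(0.5186), np.int64(130)) body (np.float64(0.5163), np.int64(147))
side wideL drawer (np.float64(0.5511), np.int64(156)) body (np.float64(0.558), np.int64(40))
side narR drawer (np.float64(0.5226), np.int64(50)) body (np.float64(0.5586), np.int64(51))
side nar pull drawer (np.float64(0.512), np.int64(334)) body (np.float64(0.5584), np.int64(123))
side narL drawer (np.float64(0.5235), np.int64(134)) body (np.float64(0.5582), np.int64(61))
[ 0.38322352  0.32564669 -0.83482017]
```

>>> play_rows(plan=[[[0.06, 0, 0], [0, 0, 0], 1], [[0, 0, 0], [0, 0, 0], 1]])

```text
clock: 7.7
position: [0.5517, -0.0816, 0.0402]
tool_rot: [-3.142, 0.0, 0.167]
force: [-3.2, -0.1, 1.1]
grip_width: 0.0005
finger_force: 1.3
```

>>> play_rows(plan=[[[0.04, 0, 0], [0, 0, 0], 1], [[0, 0, 0], [0, 0, 0], 1]])

```text
clock: 7.95
position: [0.5518, -0.0816, 0.0402]
tool_rot: [-3.141, 0.002, 0.166]
force: [-8.3, 0.4, 6.3]
grip_width: 0.0002
finger_force: 4.2
```

The force rose to 8 N without motion, so the wide drawer is home. I'll back off, rise, cross over and come down at the narrow one.

>>> play_rows(plan=[[[-0.6, 0, 0], [0, 0, 0], 1], [[-0.8, 0, 0], [0, 0, 0], 1], [[-0.8, 0, 0], [0, 0, 0], 1], [[0, 0, -0.8], [0, 0, 0], 1], [[0, 0, -0.8], [0, 0, 0], 1], [[0, 0, -0.8], [0, 0, 0], 1], [[0, -1, 0], [0, 0, 0], 1], [[0, -1, 0], [0, 0, 0], 1], [[0, -1, 0], [0, 0, 0], 1], [[0, -1, 0], [0, 0, 0], 1], [[0, -1, 0], [0, 0, 0], 1], [[0, -1, 0], [0, 0, 0], 1], [[0, -0.4, 0], [0, 0, 0], 1], [[0, 0, 0], [0, 0, 0], 1], [[0, 0, 0.8], [0, 0, 0], 1], [[0, 0, 0.8], [0, 0, 0], 1], [[0, 0, 0.8], [0, 0, 0], 1], [[0, 0, 0], [0, 0, 0], 1]])

```text
clock: 10.2
position: [0.4716, 0.066, 0.0394]
tool_rot: [3.141, 0.002, 0.166]
force: [0.5, -0.6, -0.5]
grip_width: 0.0002
finger_force: 0.0
```

>>> play_rows(plan=[[[0.4, 0, 0], [0, 0, 0], 1], [[0.4, 0, 0], [0, 0, 0], 1], [[0.4, 0, 0], [0, 0, 0], 1], [[0.3, 0, 0], [0, 0, 0], 1], [[0.3, 0, 0], [0, 0, 0], 1], [[0.2, 0, 0], [0, 0, 0], 1], [[0.1, 0, 0], [0, 0, 0], 1], [[0.04, 0, 0], [0, 0, 0], 1], [[0, 0, 0], [0, 0, 0], 1]])

```text
clock: 11.32
position: [0.5249, 0.0761, 0.0403]
tool_rot: [-3.142, -0.0, 0.167]
force: [-0.9, -0.5, -0.3]
grip_width: 0.0001
finger_force: 0.3
```

>>> play_rows(plan=[[[0.06, 0, 0], [0, 0, 0], 1], [[0, 0, 0], [0, 0, 0], 1]])

```text
clock: 11.58
position: [0.5256, 0.0762, 0.0402]
tool_rot: [3.141, 0.002, 0.167]
force: [-5.0, -0.5, 2.4]
grip_width: 0.0002
finger_force: 2.9
```

>>> play_rows(plan=[[[0.04, 0, 0], [0, 0, 0], 1], [[0, 0, 0], [0, 0, 0], 1], [[-0.6, 0, 0], [0, 0, 0], 1], [[-1, 0, 0], [0, 0, 0], 1], [[0, 0, -1], [0, 0, 0], 1], [[0, 0, -1], [0, 0, 0], 1], [[0, 0, -1], [0, 0, 0], 1], [[0, 0, -1], [0, 0, 0], 1], [[0, 0, -1], [0, 0, 0], 1], [[0, 0, -1], [0, 0, 0], 1], [[0, 0, -1], [0, 0, 0], 1], [[0, 0, -1], [0, 0, 0], 1], [[0, 0, -1], [0, 0, 0], 1], [[0, 0, -1], [0, 0, 0], 1], [[0, 0, -1], [0, 0, 0], 1], [[0, 0, -1], [0, 0, 0], 1], [[0, 0, 0], [0, 0, 0], 1]])

```text
clock: 13.7
position: [0.4886, 0.0701, 0.3419]
tool_rot: [-3.141, -0.003, 0.167]
force: [-0.5, 0.0, -0.6]
grip_width: 0.0
finger_force: 0.0
```

Run:
```python
from h import *
fronts()
for c in("top","side"):
    q=cloud(grab_frame(c)).reshape(-1,3); q=q[~np.isnan(q[:,0])]
    u=q@[.9867,.1623,0]; v=q@[-.1623,.9867,0]; z=q[:,2]
    m=(u>.6)&(u<.8)&(v>-.26)&(v<.06)
    for h in np.arange(.07,.24,.02):
        k=m&(abs(z-h)<.008)&(u>.62)
        if k.sum()>5: print(c,h.round(2),k.sum(),np.percentile(u[k],[5,50,95]).round(4),np.percentile(v[k],[1,99]).round(3))
    k=m&(z>.19)&(z<.26); print("top z",np.percentile(z[k],[50,97]).round(4))
print(bot.observe()["position"],bot.observe()["qpos"])
```

```text
top wideR drawer (np.float64(0.5558), np.int64(15)) body (np.float64(0.5614), np.int64(14))
top wide pull drawer None body None
top wideL drawer None body None
top narR drawer None body None
top nar pull drawer None body None
top narL drawer None body None
side wideR drawer (np.float64(0.5511), np.int64(229)) body (np.float64(0.557), np.int64(200))
side wide pull drawer (np.float64(0.5414), np.int64(257)) body (np.float64(0.5587), np.int64(183))
side wideL drawer (np.float64(0.5523), np.int64(167)) body (np.float64(0.5582), np.int64(122))
side narR drawer (np.float64(0.5519), np.int64(44)) body (np.float64(0.5586), np.int64(52))
side nar pull drawer (np.float64(0.5412), np.int64(193)) body (np.float64(0.5578), np.int64(124))
side narL drawer (np.float64(0.5516), np.int64(59)) body (np.float64(0.5574), np.int64(63))
top 0.07 127 [0.6302 0.6806 0.7109] [-0.255 -0.207]
top 0.21 20 [0.6631 0.6659 0.6692] [-0.252 -0.177]
top 0.23 7 [0.6637 0.6649 0.6676] [-0.243 -0.182]
top z [0.2197 0.2228]
side 0.07 1091 [0.6312 0.7049 0.7095] [-0.257  0.042]
side 0.09 491 [0.7015 0.7045 0.7078] [-0.256  0.038]
side 0.11 514 [0.6948 0.698  0.7015] [-0.257  0.036]
side 0.13 546 [0.6883 0.6914 0.6945] [-0.256  0.039]
side 0.15 566 [0.6817 0.6847 0.6879] [-0.256  0.037]
side 0.17 598 [0.675  0.6783 0.6812] [-0.256  0.038]
side 0.19 628 [0.6686 0.6715 0.6747] [-0.255  0.039]
side 0.21 645 [0.6618 0.665  0.6682] [-0.255  0.038]
top z [0.2069 0.2202]
[0.48761305 0.06984865 0.33957897] [-0.14912092  0.21544015 -0.13600721  1.80815409  0.03209582  1.12110901
 -1.69991077]
```

Both drawers are home: the fronts stand 6 mm proud and the pulls 17–18 mm, as they should. The lid is at about 1.25 rad. Next I go over its edge and down behind it.

>>> play_rows(plan=[[[0.9, 0.4, 0], [0, 0, 0], 1], [[0.9, 0.4, 0], [0, 0, 0], 1], [[0.9, 0.4, 0], [0, 0, 0], 1], [[0.9, 0.4, 0], [0, 0, 0], 1], [[0.9, 0.4, 0], [0, 0, 0], 1], [[0.9, 0.4, 0], [0, 0, 0], 1], [[0.9, 0.4, 0], [0, 0, 0], 1], [[0.9, 0.4, 0], [0, 0, 0], 1], [[0.9, 0.4, 0], [0, 0, 0], 1], [[0.9, 0.4, 0], [0, 0, 0], 1], [[0.3, 0, 0], [0, 0, 0], 1], [[0, 0, 0], [0, 0, 0], 1]])

```text
clock: 15.4
position: [0.7335, 0.0104, 0.3393]
tool_rot: [-3.141, 0.001, 0.167]
force: [1.5, 0.2, 1.3]
grip_width: 0.0002
finger_force: 0.0
```

Run:
```python
from h import *
o=bot.observe();p=o["position"];print("u,v,z",p@[.9867,.1623,0],p@[-.1623,.9867,0],p[2],o["tool_rot"],o["qpos"])
th=np.arange(1.25,-.01,-.0625); r=.125
u=.7095-r*np.cos(th)+.005*np.sin(th)+.011; z=.074+r*np.sin(th)+.005*np.cos(th)+.014
for a,b,c,d,e in zip(th[1:],np.diff(u)/.025,-np.diff(z)/.025,u[1:],z[1:]): print(a.round(3),b.round(2),c.round(2),d.round(4),e.round(4))
```

```text
u,v,z 0.725453241883737 -0.1087993982884713 0.3393311802952027 [-3.14113948e+00  1.23382639e-03  1.67205417e-01] [-0.05723398  0.64976871 -0.07193968  1.13136932  0.0440592   1.36315487
 -1.5272844 ]
1.188 -0.3 0.1 0.6784 0.2058
1.125 -0.29 0.11 0.6711 0.2029
1.062 -0.28 0.13 0.664 0.1996
1.0 -0.27 0.15 0.6572 0.1959
0.938 -0.26 0.17 0.6506 0.1917
0.875 -0.25 0.18 0.6442 0.1871
0.812 -0.24 0.2 0.6382 0.1822
0.75 -0.23 0.21 0.6324 0.1769
0.688 -0.22 0.23 0.6271 0.1712
0.625 -0.2 0.24 0.6221 0.1652
0.562 -0.19 0.25 0.6174 0.1589
0.5 -0.17 0.26 0.6132 0.1523
0.438 -0.15 0.27 0.6094 0.1455
0.375 -0.13 0.28 0.606 0.1384
0.312 -0.12 0.29 0.6031 0.1312
0.25 -0.1 0.3 0.6006 0.1238
0.188 -0.08 0.3 0.5986 0.1162
0.125 -0.06 0.31 0.5971 0.1085
0.062 -0.04 0.31 0.5961 0.1008
0.0 -0.02 0.31 0.5955 0.093
```

>>> play_rows(plan=[[[0, 0, 0.9], [0, 0, 0], 1], [[0, 0, 0.9], [0, 0, 0], 1], [[0, 0, 0.9], [0, 0, 0], 1], [[0, 0, 0.9], [0, 0, 0], 1], [[0, 0, 0.9], [0, 0, 0], 1], [[0, 0, 0.75], [0, 0, 0], 1], [[0, 0, 0], [0, 0, 0], 1], [[-0.4, 0, 0], [0, 0, 0], 1], [[-0.4, 0, 0], [0, 0, 0], 1], [[-0.4, 0, 0], [0, 0, 0], 1], [[-0.2, 0, 0], [0, 0, 0], 1], [[-0.18, 0, 0], [0, 0, 0], 1], [[0, 0, 0], [0, 0, 0], 1]])

```text
clock: 17.02
position: [0.6947, 0.0032, 0.2092]
tool_rot: [-3.142, -0.0, 0.167]
force: [-0.4, -0.8, -0.4]
grip_width: -0.0
finger_force: 0.0
```

>>> play_rows(plan=[[[-0.3, 0, 0.1], [0, 0, 0], 1], [[-0.29, 0, 0.11], [0, 0, 0], 1], [[-0.28, 0, 0.13], [0, 0, 0], 1], [[0, 0, 0], [0, 0, 0], 1]])

```text
clock: 17.52
position: [0.6725, -0.0005, 0.2002]
tool_rot: [-3.142, 0.001, 0.167]
force: [0.3, 0.3, 0.4]
grip_width: 0.0001
finger_force: 0.0
```

```bash
cat >> h.py <<'E'
def lid():
    q=cloud(grab_frame("side")).reshape(-1,3); q=q[~np.isnan(q[:,0])]
    u=q@[.9867,.1623,0]; v=q@[-.1623,.9867,0]; z=q[:,2]
    k=(v>-.25)&(v<-.16)&(u>.55)&(u<.75)&(z>.085)
    s=np.polyfit(z[k],u[k],1); print("lid open",k.sum(),np.pi/2+np.arctan(s[0]),"zmax",np.percentile(z[k],98))
E
python3 - <<'E'
from h import *
lid()
f=grab_frame("side"); cv2.imwrite("pics/d.png",cv2.resize(f["pixels"][110:310,230:470,::-1],(720,600),interpolation=cv2.INTER_CUBIC))
E
```

```text
lid open 2680 1.4838832501468335 zmax 0.5345495619824499
```

View pics/d.png

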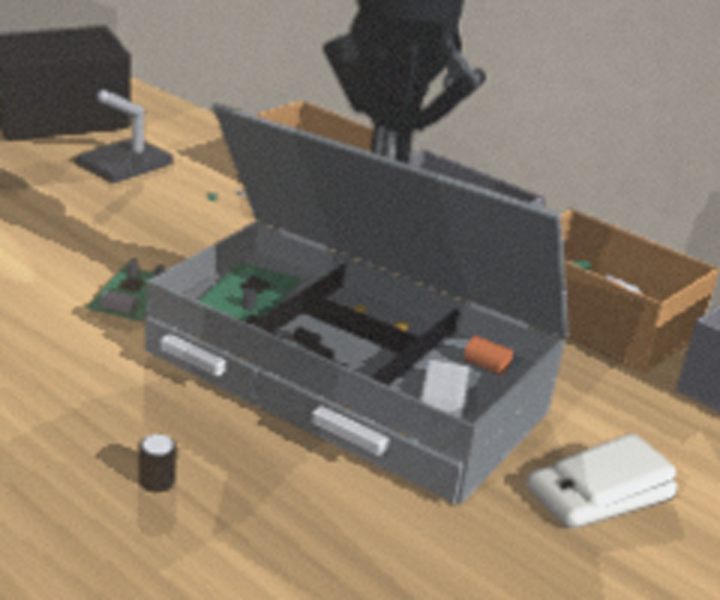

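Drawers are home, the fingers (about 395,150) are behind the lid, and it is swinging down. I'll carry on along the arc.

>>> play_rows(plan=[[[-0.27, 0, 0.15], [0, 0, 0], 1], [[-0.26, 0, 0.17], [0, 0, 0], 1], [[-0.25, 0, 0.18], [0, 0, 0], 1], [[-0.24, 0, 0.2], [0, 0, 0], 1], [[-0.23, 0, 0.21], [0, 0, 0], 1], [[-0.22, 0, 0.23], [0, 0, 0], 1], [[-0.2, 0, 0.24], [0, 0, 0], 1], [[-0.19, 0, 0.25], [0, 0, 0], 1], [[0, 0, 0], [0, 0, 0], 1]])

```text
clock: 18.75
position: [0.6269, -0.0081, 0.1591]
tool_rot: [-3.141, 0.001, 0.167]
force: [-0.1, 0.4, 0.2]
grip_width: -0.0003
finger_force: 0.0
```

>>> play_rows(plan=[[[-0.17, 0, 0.26], [0, 0, 0], 1], [[-0.15, 0, 0.27], [0, 0, 0], 1], [[-0.13, 0, 0.28], [0, 0, 0], 1], [[-0.12, 0, 0.29], [0, 0, 0], 1], [[-0.1, 0, 0.3], [0, 0, 0], 1], [[-0.08, 0, 0.3], [0, 0, 0], 1], [[0, 0, 0], [0, 0, 0], 1]])

```text
clock: 19.62
position: [0.6087, -0.0112, 0.1166]
tool_rot: [-3.141, 0.001, 0.167]
force: [-0.7, -0.3, 0.8]
grip_width: -0.0003
finger_force: 0.0
```

Now the last part, slowly.

>>> play_rows(plan=[[[-0.04, 0, 0.2], [0, 0, 0], 1], [[-0.03, 0, 0.2], [0, 0, 0], 1], [[-0.02, 0, 0.2], [0, 0, 0], 1], [[-0.02, 0, 0.15], [0, 0, 0], 1], [[0, 0, 0.1], [0, 0, 0], 1], [[0, 0, 0.05], [0, 0, 0], 1], [[0, 0, 0], [0, 0, 0], 1]])

```text
clock: 20.5
position: [0.6064, -0.0116, 0.0947]
tool_rot: [-3.142, -0.0, 0.167]
force: [-0.3, 0.2, -0.5]
grip_width: 0.0001
finger_force: 0.0
```

>>> play_rows(plan=[[[0, 0, 0.04], [0, 0, 0], 1], [[0, 0, 0], [0, 0, 0], 1]])

```text
clock: 20.75
position: [0.6064, -0.0115, 0.0938]
tool_rot: [-3.142, -0.0, 0.167]
force: [0.3, -0.7, 0.4]
grip_width: 0.0003
finger_force: 0.2
```

>>> play_rows(plan=[[[0, 0, 0.04], [0, 0, 0], 1], [[0, 0, 0], [0, 0, 0], 1]])

```text
clock: 21.0
position: [0.6064, -0.0115, 0.093]
tool_rot: [-3.142, -0.0, 0.167]
force: [-1.1, 0.1, 6.2]
grip_width: 0.0004
finger_force: 2.9
```

>>> play_rows(plan=[[[0, 0, 0.04], [0, 0, 0], 1], [[0, 0, 0], [0, 0, 0], 1]])

```text
clock: 21.25
position: [0.6065, -0.0116, 0.0929]
tool_rot: [3.142, -0.001, 0.167]
force: [-7.3, 0.0, 21.8]
grip_width: -0.0004
finger_force: 10.7
```

Force jumped at z = 0.093, the height expected for shut. I'll lift off and check.

>>> play_rows(plan=[[[0, 0, -0.3], [0, 0, 0], 1], [[0, 0, -0.8], [0, 0, 0], 1], [[0, 0, -1], [0, 0, 0], 1], [[0, 0, -1], [0, 0, 0], 1], [[0, 0, -1], [0, 0, 0], 1], [[-1, 0, -1], [0, 0, 0], 1], [[-1, 0, -1], [0, 0, 0], 1], [[-1, 0, -1], [0, 0, 0], 1], [[-1, 0, -1], [0, 0, 0], 1], [[0, 0, -1], [0, 0, 0], 1], [[0, 0, 0], [0, 0, 0], 1], [[0, 0, 0], [0, 0, 0], 1]])

```text
clock: 22.75
position: [0.5075, -0.0282, 0.3188]
tool_rot: [-3.142, 0.0, 0.167]
force: [-0.5, 0.7, -0.7]
grip_width: -0.0001
finger_force: 0.0
```

Run:
```python
from h import *
fronts()
f=grab_frame("side"); cv2.imwrite("pics/e.png",cv2.resize(f["pixels"][110:310,230:470,::-1],(720,600),interpolation=cv2.INTER_CUBIC))
q=cloud(f).reshape(-1,3); q=q[~np.isnan(q[:,0])]
u=q@[.9867,.1623,0]; v=q@[-.1623,.9867,0]; z=q[:,2]
k=(v>-.25)&(v<.03)&(u>.57)&(u<.7)&(z>.05)&(z<.12)
print("lid slope dz/du, mean z",np.polyfit(u[k],z[k],1)[0],z[k].mean())
```

```text
top wideR drawer None body None
top wide pull drawer None body None
top wideL drawer (np.float64(0.5549), np.int64(16)) body (np.float64(0.5622), np.int64(21))
top narR drawer (np.float64(0.5552), np.int64(9)) body (np.float64(0.5619), np.int64(15))
top nar pull drawer (np.float64(0.5432), np.int64(118)) body (np.float64(0.5608), np.int64(74))
top narL drawer (np.float64(0.5546), np.int64(21)) body (np.float64(0.5606), np.int64(26))
side wideR drawer (np.float64(0.5513), np.int64(227)) body (np.float64(0.5573), np.int64(160))
side wide pull drawer (np.float64(0.5412), np.int64(253)) body (np.float64(0.5576), np.int64(169))
side wideL drawer (np.float64(0.5523), np.int64(164)) body (np.float64(0.5578), np.int64(106))
side narR drawer (np.float64(0.5521), np.int64(40)) body (np.float64(0.5578), np.int64(25))
side nar pull drawer (np.float64(0.5412), np.int64(194)) body (np.float64(0.5575), np.int64(126))
side narL drawer (np.float64(0.5522), np.int64(59)) body (np.float64(0.558), np.int64(33))
lid slope dz/du, mean z -0.0003251205711977241 0.07958375744141856
```

View pics/e.png

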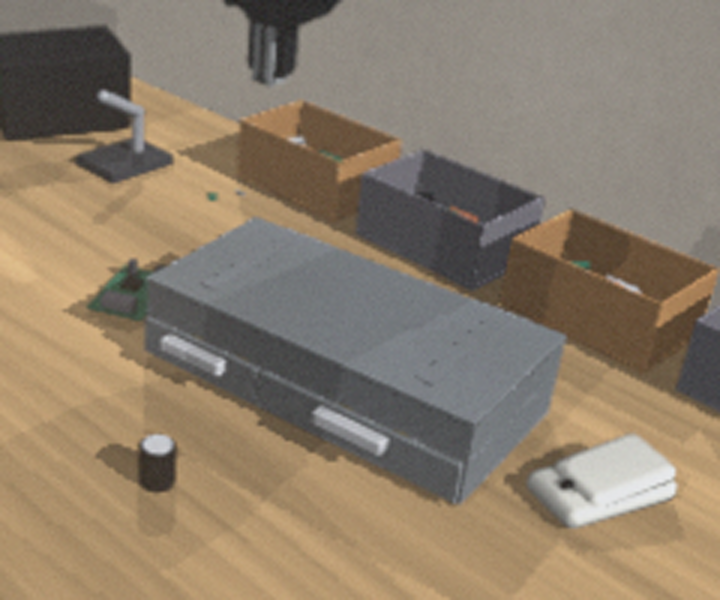

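The picture shows the chest closed: the lid lies flat (slope 0, z = 79.6 mm) and both drawers are home. The capacitor (157,460), board and mouse have not moved, and the arm is clear.

```bash
python3 -c "
from workcell import bot
print(bot.job_done())"
```

```text
the job is handed in; nothing more can be done
None
```

I pushed both drawers fully home, then swung the lid gently shut; the chest and the parts I could see beside it did not move, the arm ended clear, and the job is handed in, though it returned no verdict.

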